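# Run back the big draw-bench drum

## Task

Two hand winches stand on the goldsmith's bench, alike but for size, both wound up and held by their pawls. On the bigger winch, lift the pawl clear of the toothed wheel by its round tab and keep it up while the spring turns the drum all the way back to its stop, then drop the pawl back down between the teeth and let go. Leave the smaller winch wound up.

Things in the scene. Friction and masses are not known exactly. Their poses are not given: they have to be found in the camera images.
- big_tab (a point): Centre of the bigger winch's round steel pawl tab: an upright disc, 26 mm across, 14 mm thick, flat faces looking along the point's +y and -y (pinch it so). Pawl down: centre 158 mm above the bench, x level, z up; axes turn with the pawl. The tallest point of both winches: else all within 50 mm is below 138 mm, and below 127 mm beside the flat faces. Winch fixed; x points away from the robot, give or take 20 degrees.
- big_pawl (a joint): Hinge of the bigger winch's pawl, rad: 0 down between two teeth, growing as it lifts, clear of the teeth above 0.2, stop at 0.9. The hinge, parallel to the tab's y, lies 50 mm from the tab centre along -x and 29 mm below it: at 0.4 the tab is 17 mm higher and 15 mm further to -x. Weighs about 80 g; lifts with a few N and falls by its own weight.
- big_drum (a joint): Turn of the bigger winch's drum (84 mm flange, 96 mm toothed wheel), rad: 0 fully run back, its dark steel lug pointing up against the frame's stop; 1.4 to 2.6 when wound. While the pawl is clear its spring turns it back by itself, in 3 s at most; a pawl dropped early catches the next tooth (12 teeth).
- small_drum (a joint): Turn of the smaller winch's drum (same shape, 0.7 of the size, tab 111 mm up, standing on the other side of the bench), rad: about 1.5, wound up and held by its own pawl; it stays so.
Things that resemble listed ones, but are neither listed nor needed, are in the scene too. What is shaped like the part that bears small_drum but brown or pink is not meant.

How it is judged:
On the way, in this order (a step that is already met when the one before it is completed fails the run):
1. the bigger winch's pawl is lifted clear of its wheel while the drum is still wound (value of joint big_pawl above 0.13 rad and value of joint big_drum above 0.25 rad), for 0.1 s.
2. the bigger drum has run back to its stop (value of joint big_drum below 0.15 rad), for 0.1 s.
At the end, for the whole second after the job is handed in: The bigger drum is run back to its stop (within 0.15 rad), its pawl is down between the teeth again (within 0.1 rad), and the smaller drum is still wound (above 1.2 rad) (value of joint big_drum below 0.15 rad and value of joint big_pawl below 0.1 rad and value of joint small_drum above 1.2 rad); the robot touches nothing.
It fails at once if the smaller drum is let back (value of joint small_drum below 1.2 rad).
It also fails if it takes over 38 s, if anything falls off the work surface, if the arm or the gripper's body presses on something with over 40 N, if the wrist force passes 120 N, or if a joint passes its speed limit or range.

## Robot

A 7-joint arm with a two-finger parallel gripper is mounted at the origin on the work surface. World frame = base frame: x ahead of the robot, y to its left, z up, the work surface at z = 0. Lengths are in m, angles in rad, forces in N, time in s.
With the tool pointing down it reaches from about 0.4 to 0.85 m from the base axis. Payload 6.9 kg.
Tool frame: the origin (TCP) lies midway between the tips of the shut fingers; the grasp point (between the pads) lies behind it (ctrl.pinch_z is the z of the grasp point in the tool frame, in m); z points along the fingers, y is the line along which they close (so a half turn about z gives the same grasp; the last joint's range is limited). The gripper opens to 85 mm and grips with 20 to 120 N. Pads are 22 mm wide; open, the fingers measure 114 mm over their backs; the gripper's body (76 mm by 85 mm) begins 54 mm behind the grasp point. The pads swing forward as they close: fully open they stand 13 mm farther back than shut.
Start: joints at [-1.175, 0.507, -0.238, 1.5, 0.126, 1.149, -0.155], TCP at [0.179, 0.599, 0.231] pointing down, gripper open.
Joint ranges: [-3.08, 3.08], [-0.24, 2.05], [-1.43, 1.35], [0, 2.5], [-1.52, 4.66], [0.17, 1.96], [-2.89, 2.89]. Speed limits (rad/s): [2.39, 2.39, 3.14, 3.14, 3.14, 3.14, 3.14].

## Interface

Orientations are given as a unit quaternion [w, x, y, z].
In Python, from station import ctrl, get_state, vision, ticket, models gives the robot as it stands. Calls block until the motion is done:
- ctrl.movep(position, orientation): joint-space move of the TCP to a pose.
- ctrl.movel(position, frame=None, max_speed=0.15): straight line of the TCP; frame=None keeps the orientation; max_speed is the mean speed in m/s.
- ctrl.set_joints(angles): joint-space move.
- ctrl.ungrasp() and ctrl.close_gripper(force=None): open the fingers fully, or close them until they stop; force is the grip in N (None keeps the last).
- ctrl.pause(seconds).
- ctrl.ik(position, orientation): joint angles nearest the present ones, or None.
- get_state(): the state.
- vision.grab_frame(name): name is "scene" or "top" or "wrist"; returns (picture, depth): 400x640x3 uint8, blue, green, red; 400x640 float32, m along the optical axis (not along the pixel's ray), 0 where there is no reading.
- vision.camera_info(name): a dict with "mtx" (3x3 intrinsics, pixels), "R" (3x3) and "t" (3): a world point X has camera coordinates R X + t; the wrist camera has in their place "hand_eye" (4x4, takes a point from camera to tool coordinates, whose origin is the TCP and whose axes are the flange's). Camera axes: x right, y down, z forward; pixel columns grow to the right and rows downward; lengths in m; the calibration is good to about 2 mm. A picture is of the moment at which its call begins: read the wrist's pose just before it. camera_info takes no time and is no camera call.
A pose or a line that the arm cannot do raises ctrl.Unreachable and nothing moves.
- ticket.close_job(): hands the job in; it is judged then, once.
Trained networks look in the newest picture that a camera, given by its name, has taken for a name from the list of things; names that differ only in an ending like _2 or _b are one class to them, and where a whole thing is asked for, a point or a joint stands for the part that bears it (a point fixed in the world has none). Each returns a list of dicts, best first, with "p" (0 to 1); they miss things now and then, are a little off and sometimes report something else, mostly with a low value. They report only what shows in the picture. A call takes as long as a camera call. They do not tell look-alikes from the thing itself.
- models.recognise(camera, target): "point" ([column, row] in pixels, amid what is visible of it).
- models.masks_of(camera, target): "mask" (400x640 bool, what is visible of it) and "point" ([column, row] in pixels, amid what is visible of it).
The state is a dict: "time": time; "qpos": joint angles; "qd": joint speeds; "tau": joint torques, N m; "tcp_pos": TCP position; "eef_rot": TCP orientation; "contact_force": force on the tool from outside, world axes, zero at the start; "wrist_torque": the same for the moment, N m; "width": finger opening in m; "gripper_force": force on a finger pad.
Only numpy, scipy, OpenCV 4.12 (cv2) and the standard library are available. Lean on these libraries where they do the work, as an engineer would, in place of code of your own. Each camera call takes 0.05 s, during which the arm holds its last target. There are 200 camera calls.

## Working session

There is one attempt and no reset: what is moved stays moved. The work goes in short steps, each a Python script; the robot and the scene stay as the last script left them, time stands still between calls to the robot, and variables do not carry over. Pictures are saved under pics/ and viewed, at most 10 in all, crops included, and the job is handed in when it is done.

```bash
mkdir -p pics
cat > h.py <<'E'
import numpy as np, cv2
from station import ctrl,get_state,vision,ticket,models
def cloud(cam,d):
    i=vision.camera_info(cam);K=np.array(i["mtx"]);v,u=np.mgrid[:400,:640]
    P=np.stack([(u-K[0,2])/K[0,0]*d,(v-K[1,2])/K[1,1]*d,d],-1)
    return (P-np.array(i["t"]))@np.array(i["R"])
E
python3 - <<'E'
from h import *
for c in("scene","top"):
    im,d=vision.grab_frame(c);W=cloud(c,d)
    np.savez(f"{c}.npz",im=im,d=d,W=W)
    for t in("big_tab","big_pawl","big_drum","small_drum"):
        for r in models.recognise(c,t)[:5]:
            u,v=map(int,r["point"]);print(c,t,round(r["p"],2),u,v,W[v,u].round(3))
    cv2.imwrite(f"pics/{c}.png",im)
print(get_state()["time"],ctrl.pinch_z)
E
```

```text
scene big_tab 0.68 399 158 [0.541 0.213 0.144]
scene big_pawl 0.69 401 156 [0.548 0.211 0.159]
scene big_drum 0.63 410 176 [0.578 0.224 0.116]
scene small_drum 0.82 326 187 [0.494 0.056 0.074]
scene small_drum 0.79 271 323 [ 0.738 -0.191  0.068]
scene small_drum 0.71 264 240 [ 1.069 -0.279  0.894]
scene small_drum 0.58 195 281 [ 0.59  -0.293  0.07 ]
scene small_drum 0.58 400 155 [0.544 0.211 0.158]
top big_tab 0.59 196 208 [0.536 0.213 0.135]
top big_pawl 0.56 193 209 [0.534 0.218 0.136]
top big_drum 0.64 182 206 [0.544 0.25  0.105]
top small_drum 0.94 394 132 [ 0.717 -0.185  0.072]
top small_drum 0.84 275 239 [0.483 0.063 0.076]
top small_drum 0.63 443 198 [ 0.574 -0.284  0.073]
0.5 -0.0187
```

View pics/scene.png

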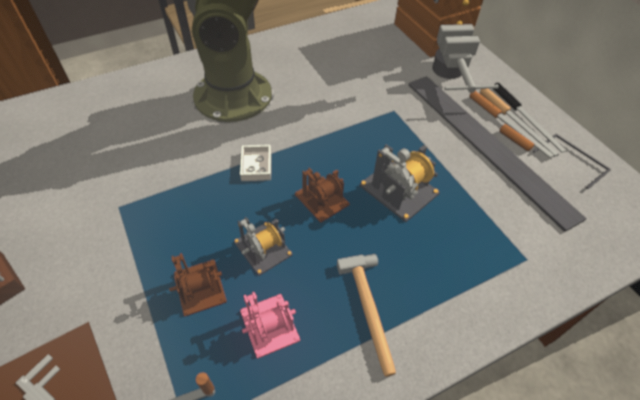

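View pics/top.png

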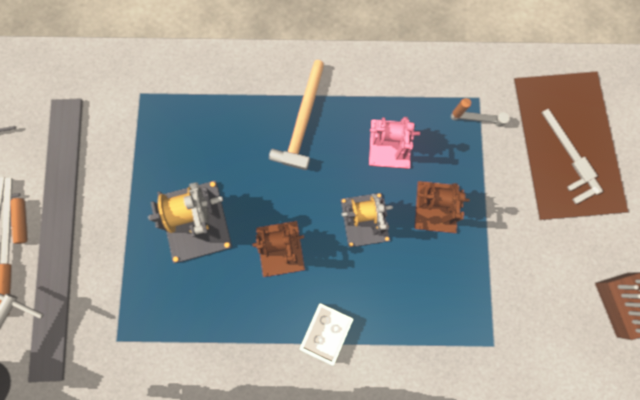

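The scene picture shows one big grey winch at (400,175), which is (190,215) in the top view. Look-alikes are the small grey winch (263,243), brown ones at (322,190) and (197,283), and a pink one (268,322). I choose the big grey one, and check it with a crop and the 3D points.

Run:
```python
from h import *
o=[]
for c,(u,v) in(("scene",(400,175)),("top",(195,215))):
    z=np.load(c+".npz");W=z["W"];im=z["im"]
    m=(abs(W[...,0]-.55)<.12)&(abs(W[...,1]-.22)<.1)&(z["d"]>0)
    for lo in(.135,.145,.155):
        s=m&(W[...,2]>lo)&(W[...,2]<.19)
        print(c,lo,s.sum())
        if lo>.14: print(np.c_[np.argwhere(s)[:,::-1],W[s].round(3)][:40])
    o.append(cv2.resize(im[v-50:v+50,u-50:u+50],(400,400),interpolation=cv2.INTER_CUBIC))
cv2.imwrite("pics/crop.png",np.hstack(o))
```

```text
scene 0.135 187
scene 0.145 120
[[4.02e+02 1.48e+02 5.35e-01 2.20e-01 1.67e-01]
 [4.03e+02 1.48e+02 5.40e-01 2.19e-01 1.72e-01]
 [4.04e+02 1.48e+02 5.38e-01 2.23e-01 1.69e-01]
 [4.01e+02 1.49e+02 5.38e-01 2.16e-01 1.68e-01]
 [4.02e+02 1.49e+02 5.39e-01 2.17e-01 1.69e-01]
 [4.03e+02 1.49e+02 5.40e-01 2.19e-01 1.69e-01]
 [4.04e+02 1.49e+02 5.41e-01 2.21e-01 1.70e-01]
 [4.05e+02 1.49e+02 5.43e-01 2.23e-01 1.70e-01]
 [4.06e+02 1.49e+02 5.44e-01 2.24e-01 1.71e-01]
 [4.00e+02 1.50e+02 5.39e-01 2.13e-01 1.68e-01]
 [4.01e+02 1.50e+02 5.42e-01 2.12e-01 1.71e-01]
 [4.02e+02 1.50e+02 5.41e-01 2.17e-01 1.68e-01]
 [4.03e+02 1.50e+02 5.42e-01 2.18e-01 1.68e-01]
 [4.04e+02 1.50e+02 5.45e-01 2.18e-01 1.71e-01]
 [4.05e+02 1.50e+02 5.45e-01 2.22e-01 1.69e-01]
 [4.06e+02 1.50e+02 5.46e-01 2.23e-01 1.69e-01]
 [4.07e+02 1.50e+02 5.48e-01 2.24e-01 1.71e-01]
 [3.98e+02 1.51e+02 5.37e-01 2.09e-01 1.65e-01]
 [3.99e+02 1.51e+02 5.40e-01 2.09e-01 1.67e-01]
 [4.00e+02 1.51e+02 5.43e-01 2.10e-01 1.70e-01]
 [4.01e+02 1.51e+02 5.43e-01 2.12e-01 1.69e-01]
 [4.02e+02 1.51e+02 5.46e-01 2.13e-01 1.71e-01]
 [4.03e+02 1
[... 5972 characters left out ...]
5.49e-01 2.13e-01 1.72e-01]
 [1.92e+02 1.98e+02 5.50e-01 2.14e-01 1.64e-01]
 [1.84e+02 1.99e+02 5.47e-01 2.27e-01 1.68e-01]
 [1.85e+02 1.99e+02 5.47e-01 2.25e-01 1.70e-01]
 [1.86e+02 1.99e+02 5.47e-01 2.23e-01 1.72e-01]
 [1.87e+02 1.99e+02 5.47e-01 2.21e-01 1.70e-01]
 [1.88e+02 1.99e+02 5.47e-01 2.20e-01 1.69e-01]
 [1.89e+02 1.99e+02 5.47e-01 2.17e-01 1.71e-01]
 [1.90e+02 1.99e+02 5.47e-01 2.15e-01 1.71e-01]
 [1.91e+02 1.99e+02 5.47e-01 2.13e-01 1.72e-01]
 [1.92e+02 1.99e+02 5.48e-01 2.14e-01 1.64e-01]
 [1.93e+02 1.99e+02 5.50e-01 2.14e-01 1.57e-01]
 [1.84e+02 2.00e+02 5.45e-01 2.27e-01 1.70e-01]
 [1.85e+02 2.00e+02 5.44e-01 2.23e-01 1.75e-01]
 [1.86e+02 2.00e+02 5.45e-01 2.23e-01 1.69e-01]]
```

View pics/crop.png

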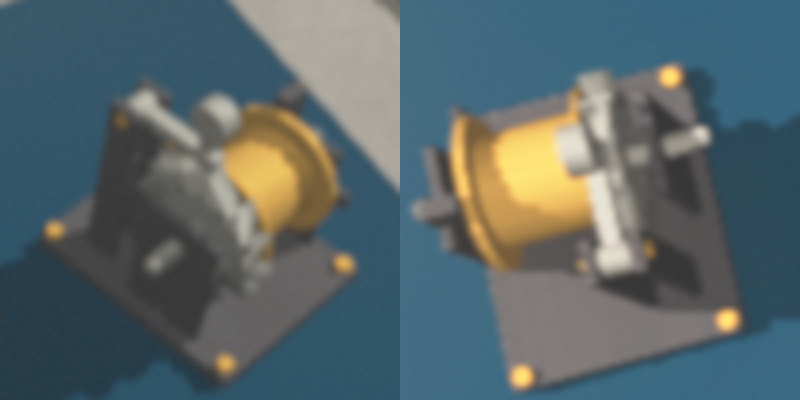

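The crop confirms it. The round tab is at top pixel about (189,202), the pawl hinge at about (200,230), the base plate is turned about +14°, and the drum is gold. Next I refine the fit and hover.

```bash
cat >> h.py <<'E'
from scipy.spatial.transform import Rotation as R
def tool(yaw,half=0,pitch=0):
    A=R.from_euler("z",yaw)*R.from_euler("y",-pitch)*R.from_euler("x",np.pi)*R.from_euler("z",half*np.pi)
    q=A.as_quat(scalar_first=True);return q,A.as_matrix()
E
python3 - <<'E'
from h import *
z=np.load("top.npz");W=z["W"];K=[]
for c in [(670,76),(727,320),(520,377)]:
    u,v=int(145+(c[0]-400)/4),int(165+c[1]/4);K.append(W[v,u]);print(K[-1].round(3))
a,b,c=K;yaw=[np.arctan2(*(a-b)[[1,0]]),np.arctan2(-(b-c)[0]*-1,-(b-c)[1])];print("yaw",yaw)
yaw=np.mean(yaw)
def fit(W,d,yaw):
    m=(abs(W[...,0]-.545)<.03)&(abs(W[...,1]-.22)<.03)&(d>0)&(W[...,2]>.15)&(W[...,2]<.18)
    P=W[m];c,s=np.cos(yaw),np.sin(yaw)
    X=P[:,:2]@np.array([[c,-s],[s,c]])
    lo,hi=np.percentile(X,3,0),np.percentile(X,97,0)
    return lo,hi,P[:,2].max(),np.array([[c,-s],[s,c]])@((lo+hi)/2)
for n in("top","scene"):
    z=np.load(n+".npz");print(n,fit(z["W"],z["d"],yaw))
lo,hi,_,p=fit(W,np.load("top.npz")["d"],yaw)
st=get_state();q0=np.array(st["qpos"])
for h in(0,1):
    for pt in(0,.45): print(h,pt,ctrl.ik([p[0],p[1],.2],tool(yaw,h,pt)[0]))
i=vision.camera_info("wrist");print(np.array(i["hand_eye"]).round(3))
E
```

```text
[0.61  0.214 0.014]
[0.475 0.175 0.015]
[0.443 0.284 0.015]
yaw [np.float64(0.2780980368498999), np.float64(0.2830945658363224)]
top (array([0.57095709, 0.05300721]), array([0.59341988, 0.06671963]), np.float64(0.1747744474402455), array([0.54284147, 0.21874688]))
scene (array([0.5741465 , 0.05053822]), array([0.59639044, 0.06463605]), np.float64(0.1735285052191749), array([0.54643137, 0.21741255]))
0 0 [-0.7109502   0.50199134  0.45131209  1.66218291 -0.24666991  1.03422908
 -1.47137049]
0 0.45 [-0.79770057  0.31128973  0.42138747  2.08940899 -0.20125736  0.32486617
 -1.53670185]
1 0 [-0.25771503  0.47377932 -0.25761891  1.65598697  0.13605888  1.0294256
  1.29295315]
1 0.45 [-0.37026032  0.28873301 -0.13787283  2.08478108  0.38853064  0.35278947
  1.02044882]
[[ 0.    -0.951 -0.31   0.081]
 [ 1.     0.     0.     0.   ]
 [-0.    -0.31   0.951 -0.143]
 [ 0.     0.     0.     1.   ]]
```

Run:
```python
from h import *
yaw=.28;q,_=tool(yaw,1)
ctrl.movep([.5445,.218,.24],q)
st=get_state();im,d=vision.grab_frame("wrist")
i=vision.camera_info("wrist");K=np.array(i["mtx"]);v,u=np.mgrid[:400,:640]
P=np.stack([(u-K[0,2])/K[0,0]*d,(v-K[1,2])/K[1,1]*d,d],-1)
H=np.array(i["hand_eye"]);T=R.from_quat(st["eef_rot"],scalar_first=True).as_matrix()
W=(P@H[:3,:3].T+H[:3,3])@T.T+np.array(st["tcp_pos"])
m=(abs(W[...,0]-.545)<.03)&(abs(W[...,1]-.22)<.03)&(d>0)&(W[...,2]>.15)&(W[...,2]<.18)
c,s=np.cos(yaw),np.sin(yaw);M=np.array([[c,-s],[s,c]]);X=W[m][:,:2]@M
lo,hi=np.percentile(X,2,0),np.percentile(X,98,0)
print(m.sum(),lo,hi,M@((lo+hi)/2),W[m][:,2].max(),st["tcp_pos"],st["time"])
print(cv2.minAreaRect((W[m][:,:2]*1000).astype(np.float32)))
cv2.imwrite("pics/w1.png",im)
```

```text
765 [0.56980667 0.05531416] [0.5931394 0.0686996] [0.54169187 0.22028541] 0.1723674982484437 [0.54401539 0.21928215 0.24005059] 2.4083
((541.7813110351562, 220.28939819335938), (24.2316837310791, 13.767541885375977), 16.28600311279297)
```

View pics/w1.png

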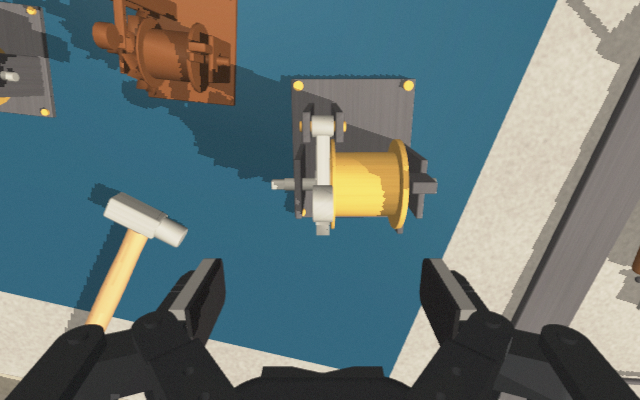

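The wrist picture shows the tab at (322,200), centred between the pads, with its faces square to them. Now I grip and lift.

```bash
cat >> h.py <<'E'
YAW=.283;C=np.array([.542,.220,.159])
ex=np.array([np.cos(YAW),np.sin(YAW),0]);ez=np.array([0,0,1.])
HG=C-.05*ex-.029*ez
def pose(p):
    c,s=np.cos(p),np.sin(p)
    tab=HG+(.05*c-.029*s)*ex+(.05*s+.029*c)*ez
    q,A=tool(YAW,1,p);return tab-A@[0,0,ctrl.pinch_z],q
def show(t):
    s=get_state();print(t,round(s["time"],2),np.round(s["tcp_pos"],4),np.round(s["contact_force"],1),"w",round(s["width"],4),round(s["gripper_force"],1))
E
python3 - <<'E'
from h import *
p,q=pose(0);print(p)
ctrl.movel(p+[0,0,.06],q);ctrl.movel(p,q);show("down")
ctrl.close_gripper(30);show("grip")
if get_state()["width"]>.009:
    for a in(.15,.3,.45): 
        P,Q=pose(a);ctrl.movel(P,Q,max_speed=.06);show(a)
    im,d=vision.grab_frame("wrist");cv2.imwrite("pics/w2.png",im)
    im,d=vision.grab_frame("scene")
    cv2.imwrite("pics/s2.png",cv2.resize(im[100:240,300:480],None,fx=4,fy=4,interpolation=cv2.INTER_CUBIC))
E
```

```text
[0.542  0.22   0.1403]
down 3.42 [0.5427 0.2204 0.1414] [-0.5 -0.7  0.4] w 0.0854 0.0
grip 4.08 [0.5424 0.2192 0.1406] [ 0.2 -3.7  3.6] w 0.0136 33.7
0.15 4.39 [0.5399 0.2185 0.148 ] [ 1.8 -3.6 -0.9] w 0.0138 32.9
0.3 4.72 [0.5369 0.2176 0.1544] [ 2.4 -3.2 -1.2] w 0.0137 33.0
0.45 5.08 [0.5328 0.2165 0.1605] [ 1.7 -4.9 -1.5] w 0.0138 33.1
```

View pics/w2.png

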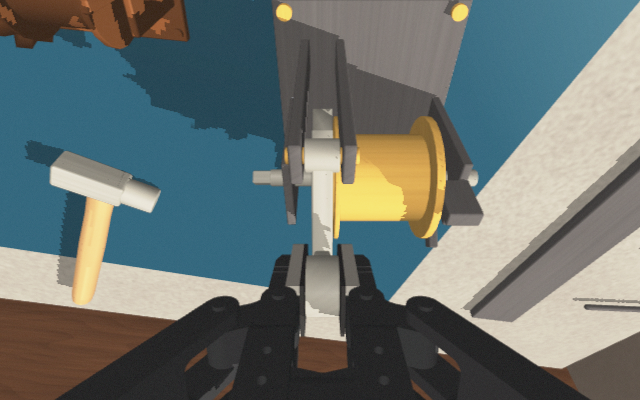

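The tab is held between the pads at (323,283) and the pawl is up. I wait out the run-back and then check the lug before dropping the pawl.

```bash
python3 - <<'E'
from h import *
ctrl.pause(3.6);show("wait")
im,d=vision.grab_frame("wrist")
a=cv2.imread("pics/w2.png")
cv2.imwrite("pics/w3.png",np.hstack([x[60:260,240:500] for x in(a,im)]))
E
python3 -c "
import cv2;a=cv2.imread('pics/w3.png');cv2.imwrite('pics/w3b.png',cv2.resize(a,None,fx=1.5,fy=1.5))"
```

```text
wait 8.78 [0.5329 0.2165 0.1604] [ 0.4 -4.5  1.4] w 0.0136 33.3
```

View pics/w3b.png

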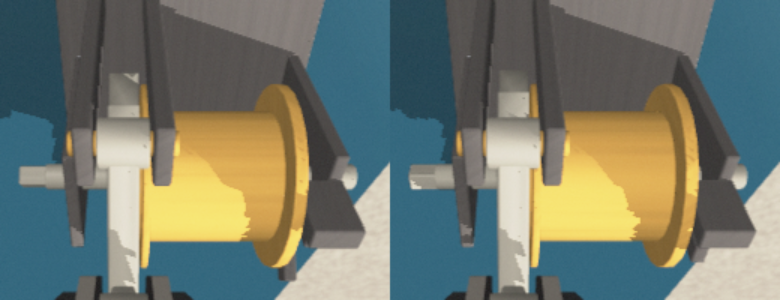

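The lug moved from (288,272) in the left half to sit against the stop block at (700,253) in the right half, so the drum has run back. Next I lower, release, retreat and verify.

Run:
```python
from h import *
for a in(.3,.15,.0):
    P,Q=pose(a);ctrl.movel(P,Q,max_speed=.06);show(a)
ctrl.pause(.3);show("set")
ctrl.ungrasp();show("open")
P,Q=pose(0);ctrl.movel(P+[0,0,.1],Q)
q,_=tool(YAW,1)
ctrl.pause(.3);show("up")
st=get_state();im,d=vision.grab_frame("wrist")
i=vision.camera_info("wrist");K=np.array(i["mtx"]);v,u=np.mgrid[:400,:640]
Pc=np.stack([(u-K[0,2])/K[0,0]*d,(v-K[1,2])/K[1,1]*d,d],-1);H=np.array(i["hand_eye"])
W=(Pc@H[:3,:3].T+H[:3,3])@R.from_quat(st["eef_rot"],scalar_first=True).as_matrix().T+np.array(st["tcp_pos"])
m=(abs(W[...,0]-.54)<.04)&(abs(W[...,1]-.22)<.03)&(d>0)&(W[...,2]>.145)&(W[...,2]<.2)
print(m.sum(),W[m].mean(0),W[m][:,2].max(),cv2.minAreaRect((W[m][:,:2]*1000).astype(np.float32)))
cv2.imwrite("pics/w4.png",cv2.resize(im[60:260,260:460],(500,500),interpolation=cv2.INTER_CUBIC))
```

```text
0.3 9.2 [0.5375 0.2178 0.154 ] [-0.3 -4.1  1.8] w 0.0135 33.6
0.15 9.53 [0.5408 0.2188 0.147 ] [ 0.5 -5.3  1.8] w 0.013 33.4
0.0 9.85 [0.5423 0.2192 0.1405] [-3.  -6.3  9.5] w 0.0137 34.7
set 10.15 [0.5423 0.2192 0.1406] [-0.2 -5.6  5.9] w 0.0133 34.2
open 10.84 [0.5421 0.22   0.1403] [-0.1  0.2 -0.1] w 0.0854 0.0
up 11.96 [0.5418 0.2199 0.2396] [-0.4  0.2 -0.5] w 0.0855 0.0
767 [0.53944163 0.21948355 0.16749118] 0.1726877453020991 ((541.84033203125, 220.13575744628906), (24.140897750854492, 13.848306655883789), 16.19999122619629)
```

View pics/w4.png

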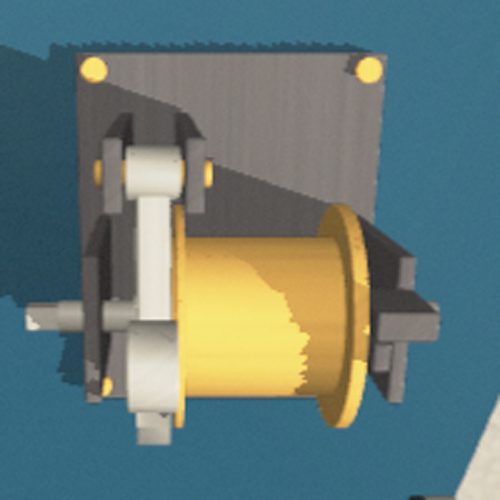

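The pawl is back exactly where it was: the tab is at (155,370) in the crop, with the same fitted centre. The lug shows at (380,345), next to the stop block at (405,312). I check its height to be sure.

Run:
```python
from h import *
st=get_state();im,d=vision.grab_frame("wrist")
i=vision.camera_info("wrist");K=np.array(i["mtx"]);v,u=np.mgrid[:400,:640]
Pc=np.stack([(u-K[0,2])/K[0,0]*d,(v-K[1,2])/K[1,1]*d,d],-1);H=np.array(i["hand_eye"])
W=(Pc@H[:3,:3].T+H[:3,3])@R.from_quat(st["eef_rot"],scalar_first=True).as_matrix().T+np.array(st["tcp_pos"])
L=(W-HG)@R.from_euler("z",YAW).as_matrix();L[...,2]=W[...,2]
for n,(a,b) in dict(lug=(380,345),lug2=(380,330),lug3=(380,365),stop=(405,318),upright=(396,380),flange=(345,315),flangelo=(345,400),handle=(60,316),axR=(433,320)).items():
    print(n,L[int(60+b*.4),int(260+a*.4)].round(3))
```

```text
lug [0.057 0.073 0.123]
lug2 [0.051 0.072 0.126]
lug3 [0.063 0.074 0.124]
stop [0.046 0.08  0.126]
upright [0.079 0.088 0.095]
flange [0.052 0.066 0.104]
flangelo [0.081 0.067 0.11 ]
handle [ 0.06  -0.034  0.08 ]
axR [0.048 0.089 0.125]
```

Run:
```python
from h import *
show("end");print(ticket.close_job())
```

```text
end 12.06 [0.5419 0.22   0.2399] [-1.5  0.3  0.1] w 0.0856 0.0
the job is handed in; nothing more can be done
None
```

The job is handed in at about 12 s: the bigger winch's drum has run back to its stop with the lug up, its pawl is down again and the gripper is clear; the smaller winch was never approached, and I got no verdict back from the judging.

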